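Open the controller box by pinching its two cover tabs

TASK

One of the two printed controller boxes has a snap-fit cover with two upright tabs. Pinch the two tabs together to free the cover, lift it off, and set it down gently (not dropped), flat and right way up, in the shallow grey tray; then let go of it.

Things in the scene. Friction and masses are not known exactly. Their poses are not given: they have to be found in the camera images.
- cover: Orange 90(x) x 64(y) x 4 mm plate, 65 to 110 g, snapped on a fixed black box 110 x 84 x 50 mm. Origin: centre of plate's underside, z up, 50 mm over the table at start. Lifts straight up, clear after 15 mm; 1 mm side play. Skirts reach 11.5 mm below the origin; it stands on them when put down. The other box (screwed cover, one ridge, no tabs) is a bystander.
- tab_a (a joint): Upright tab on the cover's +y side at x = 0: 20 mm wide (x), 4 thick (y), top 28 mm above the plate's top, outer face at y = 24 mm (48 over both tabs, nothing else above the plate). 0 = sprung out, hooked 3 mm under the box rim; grows as pushed straight in (-y), free at 0.003 to 0.004, stop at 0.006 m. Spring 1.5 N at 0, 4.5 N at the stop.
- tab_b (a joint): The same tab mirrored on the cover's -y side, outer face at y = -24 mm, pushed in towards +y. With both at their stops the tabs measure 36 mm over their outer faces, and the cover can be lifted and carried by them; a grip of about 20 N suits.
- tray: Empty shallow grey tray fixed to the table, 170 (x) x 150 (y) x 22 mm high, walls and floor 4 mm thick. Origin: centre of its underside, on the table; the inner floor is 4 mm above it. Near its middle the cover fits at any yaw.
Not all that is in view belongs to the job. What is shaped like the cover but yellow is not meant.

How it is judged:
By the outcome, as a careful person would: the job done as asked, in the order asked, and still so for the second after the job is handed in, with the robot touching nothing.
It also fails if it takes over 42 s, if anything falls off the work surface, if the arm or the gripper's body presses on something with over 40 N, if the wrist force passes 120 N, or if a joint passes its speed limit or range.

ROBOT

A 6-joint arm with a two-finger parallel gripper is mounted at the origin on the work surface. World frame = base frame: x ahead of the robot, y to its left, z up, the work surface at z = 0. Lengths are in m, angles in rad, forces in N, time in s.
With the tool pointing down it reaches from about 0.375 to 0.975 m from the base axis. Payload 3.8 kg.
Tool frame: the origin (TCP) lies on the centre line of the jaws, within the pads' length; the fingertips stand 14 mm ahead of it and the grasp point (between the pads) lies 5 mm behind it; z points along the fingers, y is the line along which they close (so a half turn about z gives the same grasp; the last joint's range is limited). The gripper opens to 85 mm and grips with 20 to 120 N. Pads are 22 mm wide; open, the fingers measure 114 mm over their backs; the gripper's body (76 mm by 85 mm) begins 54 mm behind the grasp point. The pads swing forward as they close: fully open they stand 13 mm farther back than shut.
Start: joints at [-1.207, 0.264, 1.604, -0, 1.274, -0.037], TCP at [0.263, -0.622, 0.245] pointing down, gripper open.
Joint ranges: [-2.63, 2.63], [-0.94, 2.18], [0.31, 2.57], [-1.31, 4.45], [0, 2.66], [-2.55, 2.55]. Speed limits (rad/s): [2.57, 2.57, 3.14, 3.14, 3.14, 3.14].

INTERFACE

Orientations are given as a rotation vector (axis times angle).
In Python, from workcell import bot, eyes, spot_in gives the robot as it stands.
- The arm moves only by the tool carry_out, never from a script. Its argument "series" is text: rows parted by semicolons, each of 4 numbers parted by spaces: the shift along the world's x, y, z in m, then the turn about the world's z in degrees. In form: tx ty tz roll; .... A call has 1 to 20 rows; each row shifts and turns the commanded pose from where the row before left it; what a row does not reach is not made up. A row lasts 1/8 s, in which the tool goes at most 62.5 mm and 10.7 degrees, less where a joint would pass 70% of its speed; a pose out of reach is approached as far as the arm can. A call is refused whole if a number of a shift passes 0.0625 or a number of a turn 10.7, either way. A call with a gripper value outside its range is refused whole. "jaw" is the gripper command: -1 is shut, 1 is fully open, values between are in proportion, set as the call begins (left out, the last holds). The fingers move at their own pace and stop on an object; "grip_force" is the grip in N (left out, the last holds). Time passes only in rows, so rows that do not move let the fingers close. It gives the time, the measured TCP pose, the force, the opening and the grip force at its end, in the units of the state.
- bot.read_state(): the state, without advancing time (a new reading comes with each control period).
- eyes.read_camera(name): name is "scene" or "top" or "wrist"; returns (picture, depth): 420x560x3 uint8, blue, green, red; 420x560 float32, m along the optical axis (not along the pixel's ray), 0 where there is no reading.
- eyes.get_calibration(name): a dict with "K" (3x3 intrinsics, pixels), "distortion" ([k1, k2, p1, p2, k3] as OpenCV has them; the pictures are not rectified), "position" and "rotation" of the camera in the world; the wrist camera has in their place "T_tool_cam" (4x4, takes a point from camera to tool coordinates, whose origin is the TCP and whose axes are the flange's). Camera axes: x right, y down, z forward; pixel columns grow to the right and rows downward; lengths in m; the calibration is good to about 2 mm. A picture is of the moment at which its call begins: read the wrist's pose just before it. get_calibration takes no time and is no camera call.
- bot.finish_job(): hands the job in; it is judged then, once.
Trained networks look in the newest picture that a camera, given by its name, has taken for a name from the list of things; names that differ only in an ending like _2 or _b are one class to them, and where a whole thing is asked for, a point or a joint stands for the part that bears it (a point fixed in the world has none). Each returns a list of dicts, best first, with "score" (0 to 1); they miss things now and then, are a little off and sometimes report something else, mostly with a low value. They report only what shows in the picture. A call takes as long as a camera call. They do not tell look-alikes from the thing itself.
- spot_in(camera, target): "rect" ([centre column, centre row, width, height] in pixels, round what is visible of it).
The state is a dict: "time": time; "q": joint angles; "joint_vel": joint speeds; "joint_torque": joint torques, N m; "tool_pos": TCP position; "tcp_rot": TCP orientation; "wrist_force": force on the tool from outside, world axes, zero at the start; "torque": the same for the moment, N m; "width": opening from 0.0 (shut) to 1.0 (fully open); "grip_force": force on a finger pad.
Only numpy, scipy, OpenCV 4.12 (cv2) and the standard library are available. Lean on these libraries where they do the work, as an engineer would, in place of code of your own. Each camera call takes 0.05 s, during which the arm holds its last target. There are 200 camera calls.

## Working session

There is one attempt and no reset: what is moved stays moved. The work goes in short steps, Python scripts to look and compute and a tool call to move; the robot and the scene stay as the last step left them, time stands still between calls to the robot, and variables do not carry over. Pictures are saved under pics/ and viewed, at most 10 in all, crops included, and the job is handed in when it is done.

Besides the shell and the picture viewer there is one more tool, called after ">>>" as name(argument=value, ...) on one line, values as JSON. carry_out: Moves the arm, as the interface text tells. Its arguments: {"type":"object","properties":{"series":{"type":"string"},"jaw":{"type":"number"},"grip_force":{"type":"number"}},"required":["series"]}

```bash
mkdir -p pics; cat > h.py <<'E'
import numpy as np, cv2
from workcell import bot, eyes, spot_in
from scipy.spatial.transform import Rotation as R
def cam(name):
    st=bot.read_state(); im,d=eyes.read_camera(name); c=eyes.get_calibration(name)
    K=np.array(c["K"]);D=np.array(c["distortion"],float)
    if "T_tool_cam" in c:
        T=np.eye(4);T[:3,:3]=R.from_rotvec(st["tcp_rot"]).as_matrix();T[:3,3]=st["tool_pos"];T=T@np.array(c["T_tool_cam"])
    else:
        T=np.eye(4);r=np.array(c["rotation"]);T[:3,:3]=r if r.shape==(3,3) else R.from_rotvec(r).as_matrix();T[:3,3]=c["position"]
    return im,d,K,D,T
def cloud(d,K,D,T):
    v,u=np.mgrid[:d.shape[0],:d.shape[1]]
    p=cv2.undistortPoints(np.stack([u,v],-1).reshape(-1,1,2).astype(np.float32),K,D).reshape(*d.shape,2)
    P=np.dstack([p*d[...,None],d]); return P@T[:3,:3].T+T[:3,3]
E
python3 - <<'E'
from h import *
for n in("top","scene"):
    im,d,K,D,T=cam(n); P=cloud(d,K,D,T)
    cv2.imwrite(f"pics/{n}1.png",im); np.savez(f"{n}1.npz",im=im,d=d,P=P)
    for t in("cover","tray","tab_a"):
        for r in spot_in(n,t)[:4]:
            c,w=[int(round(x)) for x in r["rect"][:2]],r["rect"]
            print(n,t,round(r["score"],2),np.round(w),np.round(P[min(c[1],419),min(c[0],559)],3))
    print(T.round(3).tolist())
print(bot.read_state())
E
```

```text
top cover 0.95 [131. 284.  37.  49.] [0.401 0.267 0.018]
top cover 0.79 [170. 116.  44.  50.] [0.737 0.203 0.044]
top cover 0.65 [323. 321.  55.  51.] [ 0.334 -0.105  0.017]
top cover 0.6 [268. 221.  43.  57.] [0.522 0.003 0.053]
top tray 0.72 [390. 236.  80.  89.] [ 0.501 -0.249  0.002]
top tab_a 0.6 [259. 215.   2.  15.] [0.529 0.02  0.083]
top tab_a 0.58 [159. 111.  10.  11.] [0.761 0.235 0.014]
top tab_a 0.56 [319. 330.   8.   3.] [ 0.315 -0.1    0.002]
top tab_a 0.49 [141. 284.   8.  14.] [0.401 0.248 0.017]
[[0.006, -0.983, 0.183, 0.415], [-1.0, -0.011, -0.027, 0.011], [0.029, -0.183, -0.983, 0.772], [0.0, 0.0, 0.0, 1.0]]
scene cover 0.88 [361. 334.  65.  54.] [0.759 0.219 0.016]
scene cover 0.67 [269. 186.  38.  23.] [ 0.342 -0.097  0.017]
scene cover 0.66 [283. 219.  50.  33.] [0.536 0.011 0.054]
scene cover 0.65 [414. 225.  38.  26.] [0.415 0.275 0.016]
scene tray 0.85 [187. 212.  93.  57.] [ 0.505 -0.25   0.003]
scene tab_a 0.51 [354. 316.  12.  25.] [0.743 0.203 0.034]
scene tab_a 0.44 [374. 336.  16.  19.] [0.769 0.239 0.03 ]
scene tab_a 0.41 [260. 186.   9.  22.] [ 0.357
[... 171 characters left out ...]
 [0.0, 0.0, 0.0, 1.0]]
{'time': 0.4, 'q': array([-1.20690407e+00,  2.64076617e-01,  1.60420508e+00,  4.35115753e-05,
        1.27371107e+00, -3.69231853e-02]), 'joint_vel': array([ 0.00134642, -0.0022815 , -0.0018576 ,  0.00023772, -0.00072062,
        0.00120497]), 'joint_torque': array([ 6.10374718e-05, -5.14246202e+01, -3.67014635e+01, -4.69506358e-05,
        4.82466668e-03, -2.40954853e-05]), 'tool_pos': array([ 0.26332103, -0.62139821,  0.24504967]), 'tcp_rot': array([-3.07832571e+00, -6.25293864e-01,  3.78086546e-05]), 'wrist_force': array([-0.28645925, -0.29593912, -0.19309579]), 'torque': array([-0.00743743,  0.03586628, -0.00401983]), 'grip_force': 0.0, 'width': 0.9962551828357606}
```

View pics/top1.png

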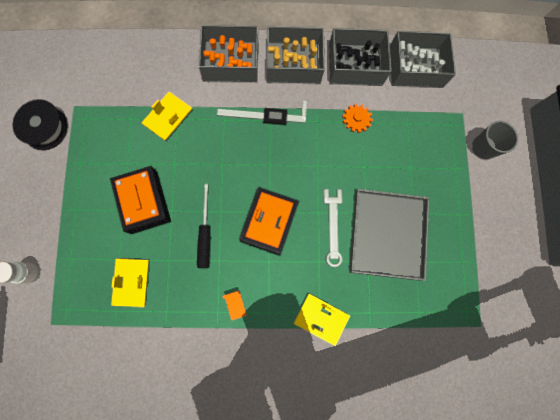

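View pics/scene1.png

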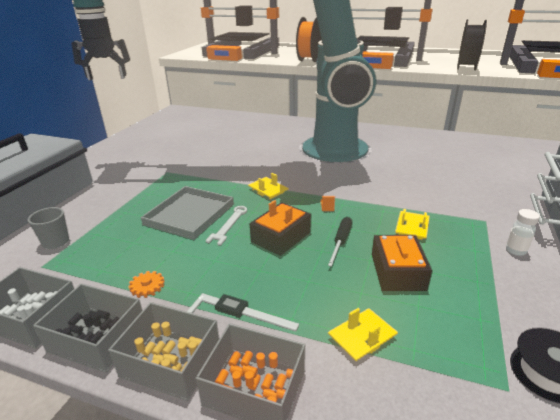

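The target is the box at the centre of the mat: top (269,220), with tabs at about (260,215) and (278,223); in the scene view it is at (281,225). The box at top (140,198) has screws and a ridge, so it is the bystander. The yellow plates are decoys. The tray is at top (390,234).

```bash
cat > m.py <<'E'
from h import *
def meas(im,P,tag,lo=(.42,-.1),hi=(.65,.1)):
    hsv=cv2.cvtColor(im,cv2.COLOR_BGR2HSV); o=(hsv[...,0]<20)&(hsv[...,1]>120)&(hsv[...,2]>50)
    b=(P[...,0]>lo[0])&(P[...,0]<hi[0])&(P[...,1]>lo[1])&(P[...,1]<hi[1])
    Q=P[b&o]; pl=Q[(Q[:,2]>.045)&(Q[:,2]<.062)]
    r=cv2.minAreaRect((pl[:,:2]*1000).astype(np.float32)); print(tag,"plate rect mm",np.round(r[0],1),np.round(r[1],1),round(r[2],1),"z",np.median(pl[:,2]).round(4),len(pl))
    t=P[b&(P[...,2]>.064)&(P[...,2]<.095)]; print("tabs",len(t),"zmax",np.percentile(t[:,2],[50,90,98]).round(4))
    t=P[b&(P[...,2]>.074)&(P[...,2]<.095)]
    if len(t)>6:
        _,l,c=cv2.kmeans(t[:,:2].astype(np.float32),2,None,(3,50,1e-6),5,cv2.KMEANS_PP_CENTERS)
        e=c[1]-c[0]; print("tab centres",c.round(4).tolist(),"mid",c.mean(0).round(4),"dist",np.linalg.norm(e).round(4),"ang",np.degrees(np.arctan2(e[1],e[0])).round(1),"std",t[:,:2].std(0).round(4))
def tray(im,P,tag):
    b=(P[...,0]>.38)&(P[...,0]<.64)&(P[...,1]>-.36)&(P[...,1]<-.14)
    t=P[b&(P[...,2]>.014)&(P[...,2]<.03)]
    r=cv2.minAreaRect((t[:,:2]*1000).astype(np.float32)); print(tag,"tray mm",np.round(r[0],1),np.round(r[1],1),round(r[2],1),"z",np.median(t[:,2]).round(4))
    c=t.mean(0)[:2]; f=P[b&(np.abs(P[...,0]-c[0])<.04)&(np.abs(P[...,1]-c[1])<.04)]; print("floor z",np.median(f[:,2]).round(4))
E
python3 - <<'E'
from m import *
for n in("top","scene"):
    a=np.load(n+"1.npz"); meas(a["im"],a["P"],n); tray(a["im"],a["P"],n)
st=bot.read_state(); print(R.from_rotvec(st["tcp_rot"]).as_matrix().round(3)); print(np.round(eyes.get_calibration("wrist")["T_tool_cam"],3).tolist())
E
```

```text
top plate rect mm [5.26e+02 5.00e-01] [68.3 94.8] 71.3 z 0.0541 1586
tabs 70 zmax [0.0817 0.0836 0.0844]
tab centres [[0.5170000195503235, -0.0215000007301569], [0.5313000082969666, 0.020600000396370888]] mid [ 5.241e-01 -5.000e-04] dist 0.0444 ang 71.3 std [0.0091 0.0212]
top tray mm [ 503.1 -243.8] [152.1 170.3] 83.9 z 0.0214
floor z 0.0046
scene plate rect mm [ 5.242e+02 -2.000e-01] [ 74.3 100.9] 71.5 z 0.0539 722
tabs 134 zmax [0.0743 0.0822 0.083 ]
tab centres [[0.5353000164031982, 0.023499999195337296], [0.5217000246047974, -0.018200000748038292]] mid [0.5285 0.0026] dist 0.0438 ang -108.1 std [0.0092 0.0209]
scene tray mm [ 506.4 -243.1] [154. 172.] 84.0 z 0.0196
floor z 0.0042
[[ 0.921  0.39  -0.   ]
 [ 0.39  -0.921  0.   ]
 [ 0.    -0.    -1.   ]]
[[-0.0, -0.961, -0.276, 0.07], [1.0, -0.0, 0.001, -0.002], [-0.001, -0.276, 0.961, -0.129], [0.0, 0.0, 0.0, 1.0]]
```

>>> carry_out(series="0.019 0.0444 0 -2.97;0.019 0.0444 0 -2.97;0.019 0.0444 0 -2.97;0.019 0.0444 0 -2.97;0.019 0.0444 0 -2.97;0.019 0.0444 0 -2.97;0.019 0.0444 0 -2.97;0.019 0.0444 0 -2.97;0.019 0.0444 0 -2.97;0.019 0.0444 0 -2.97;0.019 0.0444 -0.01 -2.97;0.019 0.0444 -0.01 -2.97;0.019 0.0444 -0.01 -2.97;0.015 0.0444 -0.01 -2.97;0 0 0 0;0 0 0 0", jaw=1, grip_force=20)

```text
time: 2.4
tool_pos: [0.5253, -0.0001, 0.2054]
tcp_rot: [3.1, -0.506, -0.0]
wrist_force: [-0.8, -1.1, -0.2]
width: 0.998
grip_force: 0.0
```

```bash
cat > w.py <<'E'
from m import *
import sys
im,d,K,D,T=cam("wrist"); P=cloud(d,K,D,T); cv2.imwrite(f"pics/{sys.argv[1]}.png",im); meas(im,P,"wrist",(.46,-.07),(.59,.07))
for t in("cover","tab_a"):
    for r in spot_in("wrist",t)[:3]: print(t,round(r["score"],2),np.round(r["rect"]))
st=bot.read_state(); print(st["tool_pos"].round(4),R.from_rotvec(st["tcp_rot"]).as_matrix().round(3).tolist(),st["wrist_force"],st["width"],st["time"])
E
python3 w.py w1
```

```text
wrist plate rect mm [525.2   2.9] [66.1 92.8] 71.2 z 0.0546 8755
tabs 532 zmax [0.0819 0.0832 0.0838]
tab centres [[0.5196999907493591, -0.01889999955892563], [0.5340999960899353, 0.02280000038444996]] mid [0.5269 0.002 ] dist 0.0441 ang 70.9 std [0.0093 0.021 ]
cover 0.87 [444. 329. 108.  55.]
cover 0.76 [280. 195.  87. 116.]
cover 0.65 [ 45. 342.  34.  17.]
tab_a 0.87 [250. 201.  14.  37.]
tab_a 0.71 [309. 203.  10.  36.]
[ 0.5253 -0.001   0.2057] [[0.947, -0.32, 0.001], [-0.32, -0.947, -0.0], [0.001, 0.0, -1.0]] [-0.1143751   0.0884963   0.16223205] 0.9973835185199273 2.55
```

View pics/w1.png

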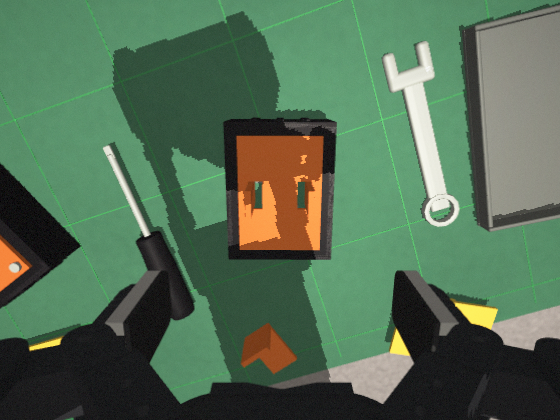

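The wrist view shows the target box at (280,190), with tabs at (256,195) and (302,195) and the jaws lined up across them. I'll take a second, lower view next.

>>> carry_out(series="0.0 0.001 -0.03 0;0 0 -0.025 0;0 0 0 0;0 0 0 0")

```text
time: 3.05
tool_pos: [0.526, 0.0004, 0.1514]
tcp_rot: [-3.1, 0.51, -0.002]
wrist_force: [1.0, -0.2, -0.0]
width: 0.996
grip_force: 0.0
```

```bash
python3 w.py w2
```

```text
wrist plate rect mm [525.1   2.8] [66.2 92.4] 71.2 z 0.0546 12650
tabs 890 zmax [0.0819 0.0831 0.0836]
tab centres [[0.5339999794960022, 0.02280000038444996], [0.5199000239372253, -0.01889999955892563]] mid [0.527 0.002] dist 0.044 ang -108.7 std [0.0092 0.021 ]
cover 0.62 [280. 213. 104. 141.]
cover 0.31 [317. 226.   9.  52.]
tab_a 0.83 [317. 226.  11.  51.]
tab_a 0.57 [243. 226.  16.  48.]
[0.5264 0.0008 0.1519] [[0.948, -0.32, 0.003], [-0.32, -0.948, -0.0], [0.003, -0.001, -1.0]] [-0.42502894  0.45404477 -0.14811854] 1.001366143464133 3.2
```

View pics/w2.png

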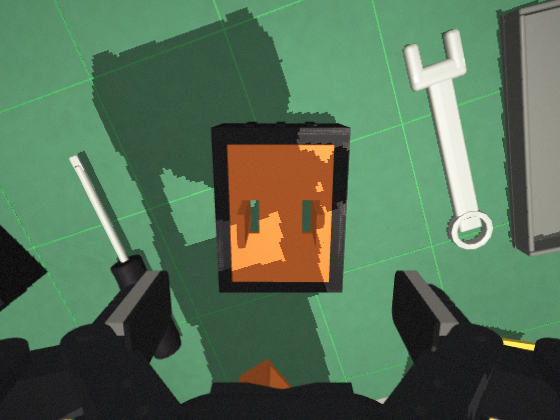

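Tabs at (243,226) and (317,226) have midpoint 280. The jaw inner edges at 168 and 393 have midpoint about 281, so the alignment is good. I'll descend with the TCP going to 0.072.

>>> carry_out(series="0.0003 0.0007 -0.03 0;0 0 -0.03 0;0 0 -0.015 0;0 0 -0.005 0;0 0 0 0;0 0 0 0")

```text
time: 3.95
tool_pos: [0.5267, 0.0018, 0.0715]
tcp_rot: [-3.1, 0.508, -0.003]
wrist_force: [1.1, -0.7, 0.2]
width: 0.999
grip_force: 0.0
```

```bash
python3 w.py w3
```

```text
wrist plate rect mm [524.    3.3] [67.  94.8] 71.4 z 0.0546 26312
tabs 6815 zmax [0.0825 0.0923 0.0945]
tab centres [[0.5410000085830688, 0.03779999911785126], [0.5167999863624573, -0.03370000049471855]] mid [0.5289 0.002 ] dist 0.0754 ang -108.7 std [0.0141 0.0374]
cover 0.67 [284. 265. 160. 198.]
tab_a 0.95 [339. 292.  27.  88.]
tab_a 0.57 [227. 292.  29.  84.]
[0.5263 0.0018 0.0711] [[0.948, -0.319, 0.002], [-0.319, -0.948, -0.0], [0.002, -0.0, -1.0]] [-1.27784995 -0.23930798  0.68046038] 1.0059049033642584 4.1
```

View pics/w3.png

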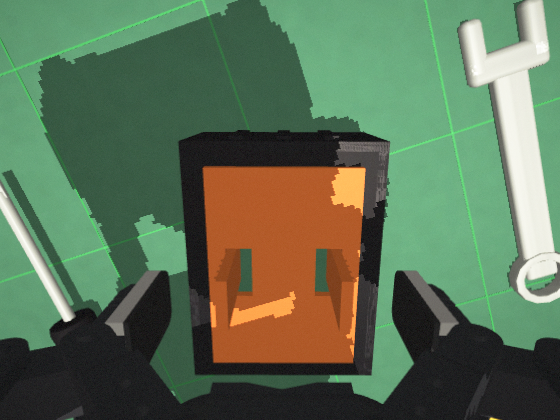

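The tabs sit between the open jaws, with midpoint about 285 against about 282 for the jaws. I'll nudge that out and pinch.

>>> carry_out(series="0 -0.0006 0.0 0;0 0 0 0;0 0 0 0;0 0 0 0;0 0 0 0;0 0 0 0;0 0 0 0;0 0 0 0", jaw=-1, grip_force=20)

```text
time: 5.1
tool_pos: [0.5261, 0.0012, 0.071]
tcp_rot: [-3.1, 0.508, -0.001]
wrist_force: [-0.2, -0.2, 5.8]
width: 0.414
grip_force: 21.2
```

Width is 35 mm, so both tabs are at their stops. I'll lift slowly at first.

>>> carry_out(series="0 0 0.003 0;0 0 0.004 0;0 0 0.006 0;0 0 0.008 0;0 0 0.01 0;0 0 0.015 0;0 0 0.015 0;0 0 0 0")

```text
time: 6.1
tool_pos: [0.5273, 0.0011, 0.1336]
tcp_rot: [-3.1, 0.508, -0.007]
wrist_force: [-0.1, -0.4, -0.7]
width: 0.408
grip_force: 20.1
```

```bash
cat > v.py <<'E'
from m import *
import sys
im,d,K,D,T=cam("scene"); 
u,v=[int(x) for x in sys.argv[2:4]]; cv2.imwrite(f"pics/{sys.argv[1]}.png",cv2.resize(im[v:v+140,u:u+187],None,fx=4,fy=4,interpolation=cv2.INTER_CUBIC))
st=bot.read_state(); print(st["tool_pos"].round(4),st["wrist_force"].round(2),st["width"],st["grip_force"],st["time"])
E
python3 v.py s2 190 120
```

```text
[0.5265 0.0012 0.1325] [-0.78  0.44 -2.2 ] 0.41166110268123407 20.093004405498505 6.15
```

View pics/s2.png

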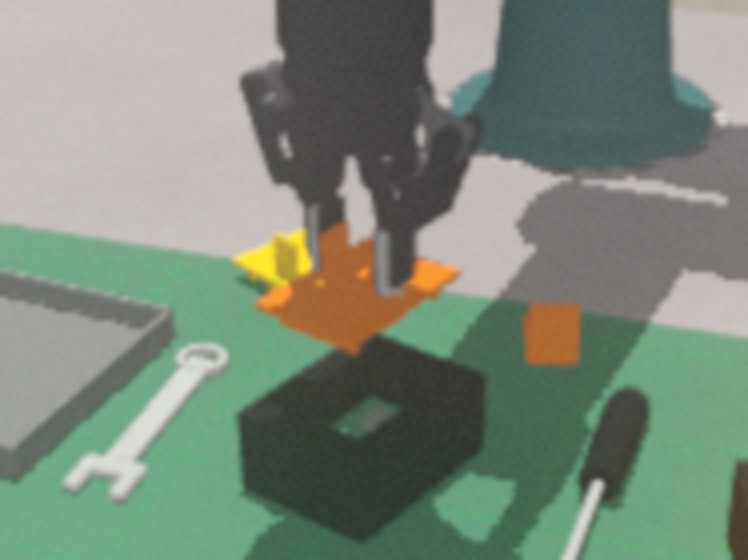

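The cover is off the box, level, at about (360,290) in the crop. I'll carry it over the tray.

>>> carry_out(series="-0.001 -0.01 0 0;-0.0015 -0.0175 0 0;-0.0025 -0.0275 0 0;-0.0025 -0.0275 0 0;-0.0025 -0.0275 0 0;-0.0025 -0.0275 0 0;-0.0025 -0.0275 0 0;-0.0025 -0.0275 0 0;-0.0025 -0.0275 0 0;-0.0015 -0.015 0 0;-0.001 -0.0095 0 0;0 0 -0.015 0;0 0 -0.025 0;0 0 -0.025 0;0 0 -0.01 0;0 0 0 0;0 0 0 0")

```text
time: 8.28
tool_pos: [0.5039, -0.2434, 0.0571]
tcp_rot: [3.1, -0.507, 0.002]
wrist_force: [0.2, -0.4, 0.3]
width: 0.41
grip_force: 20.2
```

```bash
cat > p.py <<'E'
from m import *
im,d,K,D,T=cam("top"); P=cloud(d,K,D,T)
cv2.imwrite("pics/t_%.2f.png"%bot.read_state()["time"],im)
hsv=cv2.cvtColor(im,cv2.COLOR_BGR2HSV); o=(hsv[...,0]<20)&(hsv[...,1]>120)&(hsv[...,2]>40)
b=o&(P[...,0]>.4)&(P[...,0]<.62)&(P[...,1]>-.35)&(P[...,1]<-.13); Q=P[b]
print(len(Q),np.percentile(Q[:,2],[5,25,50,75,95]).round(4),cv2.minAreaRect((Q[:,:2]*1000).astype(np.float32)))
pl=Q[Q[:,2]<np.median(Q[:,2])+.006]; s=np.linalg.lstsq(np.c_[pl[:,:2],np.ones(len(pl))],pl[:,2],rcond=None)[0]; print("slopes",s.round(3))
st=bot.read_state(); print(st["tool_pos"].round(4),st["wrist_force"].round(2),st["width"],st["grip_force"],st["time"])
E
python3 p.py; python3 v.py s3 100 130
```

```text
794 [0.0373 0.0396 0.0405 0.0415 0.0492] ((507.5233154296875, -242.3149871826172), (111.32891845703125, 86.77436828613281), 0.44675588607788086)
slopes [-0.041  0.092  0.081]
[ 0.5041 -0.2436  0.0574] [ 0.21 -0.39 -0.06] 0.40955042358855814 20.237070322036743 8.325
[ 0.5042 -0.2437  0.0575] [-0.08 -0.99 -0.47] 0.4070291136844879 20.236404240131378 8.375
```

View pics/s3.png

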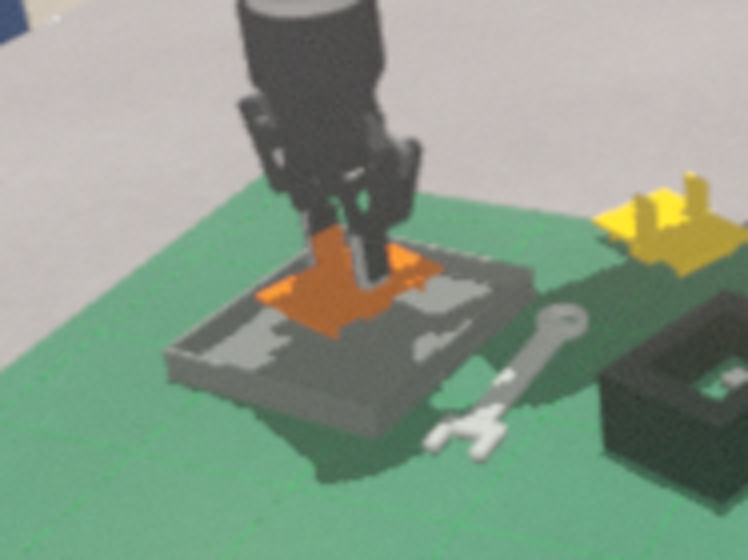

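The cover hangs level over the tray, with its top at 0.0405 and its skirt 21 mm above the floor. I'll lower it gently.

>>> carry_out(series="0 0 -0.006 0;0 0 -0.006 0;0 0 -0.004 0;0 0 -0.002 0;0 0 -0.001 0;0 0 0 0")

```text
time: 9.12
tool_pos: [0.5032, -0.2433, 0.0373]
tcp_rot: [-3.1, 0.508, 0.0]
wrist_force: [0.2, 0.1, -1.5]
width: 0.408
grip_force: 20.2
```

>>> carry_out(series="0 0 -0.001 0;0 0 -0.0005 0;0 0 0 0")

```text
time: 9.5
tool_pos: [0.5034, -0.2435, 0.0365]
tcp_rot: [3.1, -0.508, 0.001]
wrist_force: [-1.9, 0.6, 5.7]
width: 0.411
grip_force: 21.3
```

Contact at 5.7 N, so I'll release.

>>> carry_out(series="0 0 0 0;0 0 0 0;0 0 0 0;0 0 0 0;0 0 0 0;0 0 0 0;0 0 0 0", jaw=0.7)

```text
time: 10.38
tool_pos: [0.5032, -0.2433, 0.0358]
tcp_rot: [-3.1, 0.508, -0.0]
wrist_force: [0.4, 0.7, -0.2]
width: 0.847
grip_force: 0.0
```

>>> carry_out(series="0 0 0.005 0;0 0 0.01 0;0 0 0.02 0;0 0 0.03 0;0 0 0.04 0;0 0 0.04 0;0 0 0.02 0;0 0 0 0;0 0 0 0")

```text
time: 11.5
tool_pos: [0.5021, -0.2428, 0.199]
tcp_rot: [-3.099, 0.508, 0.004]
wrist_force: [-0.6, 0.4, 0.4]
width: 0.849
grip_force: 0.0
```

```bash
python3 p.py; python3 v.py s4 100 130
```

```text
1400 [0.0158 0.0191 0.0202 0.0213 0.0404] ((505.7413330078125, -240.9066162109375), (85.19730377197266, 94.50627899169922), 69.47232055664062)
slopes [0.017 0.036 0.02 ]
[ 0.5019 -0.2426  0.1986] [-0.2  -0.61 -0.5 ] 0.848844860557249 0.0 11.55
[ 0.5019 -0.2426  0.1985] [0.02 0.25 0.28] 0.8464213017416058 0.0 11.6
```

View pics/s4.png

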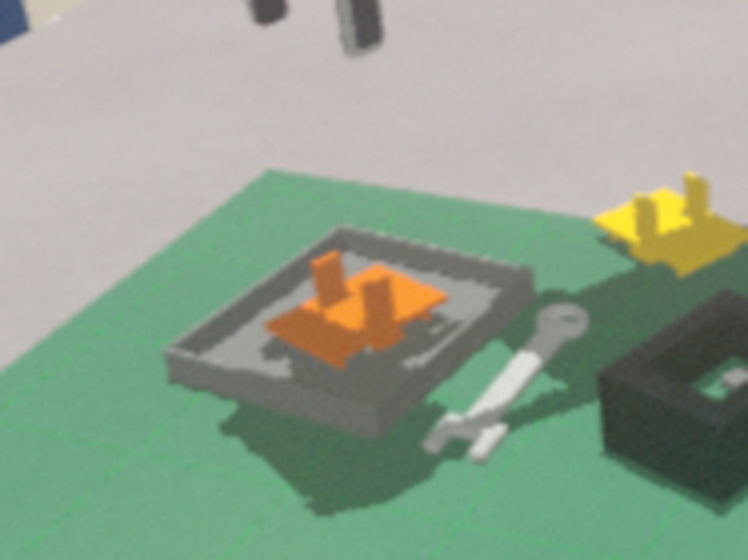

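The cover stands flat and upright in the tray, with its top at 0.020 as expected, and the gripper is clear of it.

```bash
python3 -c "
from workcell import bot; print(bot.finish_job())"
```

```text
the job is handed in; nothing more can be done
None
```

The snap-fit cover was pinched free, lifted off, set down flat and right way up in the grey tray and let go. I handed the job in at about 11.6 s of the 42 s allowed; the hand-in returned no verdict.

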